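# Lock the jaw of an assembly jig through its L-shaped gate

## Task

Lock the cup into the assembly jig: with the fingertips, push the orange knob along the long leg of its L-shaped slot until it reaches the corner, then push it sideways all the way to the closed end of the short leg, and leave it there. Only push the knob from one side at a time, never pinch it between the fingers, and leave the cup and all the other loose things where they are.

Things in the scene. Friction and masses are not known exactly. Their poses are not given: they have to be found in the camera images.
- jig: Fixed aluminium jig; base x -105..215, y -110..90, 12 mm high (jig frame). Origin: on the table under the corner of the L slot; x runs along the long leg towards the cup, y along the short leg (left when facing the cup), z up. A white gate plate, x -95..22, y -45..75 mm, top 46 mm above the table, has the slot cut through it
- slot_corner (a point): corner of the 14 mm wide L slot, on the plate's upper face, axes as the jig. The knob's 11 mm pin has 1.5 mm play each way. Knob centre in the long leg: x -70 to 0 at y 0; in the short leg: y 0 to 50 at x 0 (jig frame, mm)
- slot_end (a point): closed end of the short leg: where the pin's centre lies when fully home (it can go 1.5 mm farther), on the plate's upper face
- knob_top (a point): centre of the top of the orange knob, 94 mm above the table, axes as the jig. An upright 24 mm square block with a flat orange pad 20 mm wide on each side (32 mm over the pads), heights 50 to 94 mm. It is captive on its pin and cannot be lifted, takes about 2 to 5 N to push, has no spring and stays where it is left
- jaw (a joint): travel of the jaw and knob along the long leg (jig +x), m: 0 at the open end, 0.070 at the corner (up to 0.0715 against the slot wall). It starts between 0 and 0.030
- latch (a joint): travel of the knob along the short leg (jig +y), m: 0 in the long leg, 0.050 at the closed end (up to 0.0515 against the slot wall). The walls of the slot block it until the knob is at the corner
- pad_back: the knob's pad on the side away from the cup (jig -x), 20 x 36 mm, 4 mm thick, origin at its centre, 14 mm from the knob's axis and 72 mm above the table: pushed for the long leg
- pad_cup: the knob's pad facing the cup (jig +x), otherwise as pad_back
- pad_right: the knob's pad on the jig's -y side, otherwise as pad_back: pushed for the short leg
- pad_left: the knob's pad on the jig's +y side, otherwise as pad_back
- cup: loose beige cup, 80 mm across and 60 mm high, standing on the jig's base between four short brass pins; the closed jaw stops 2 to 4 mm short of it. Origin: centre of its underside
- nest (a point): centre of the cup's place, on the upper face of the jig's base (jig x 140, y 0 mm, 12 mm above the table)
- spacer: loose brass ring 28 mm across, 22 mm high, standing on the jig's base beside the jaw. Origin: centre of its underside
- lid_disc: loose white disc 50 mm across, 10 mm high, lying on the jig's base beside the cup. Origin: centre of its underside
- shell: loose turquoise shell, 104 mm across, 100 mm high, on the bench to the robot's right. Origin: centre of its underside
- silver_top: loose silver cap, 100 mm across, 72 mm high, on the bench to the robot's right. Origin: centre of its underside
- dish: loose shallow beige bowl, 110 mm across, 30 mm high, on the bench to the robot's left. Origin: centre of its underside
- screwdriver: loose screwdriver with a turquoise handle, lying on the bench to the robot's left. Origin: under its middle

How it is judged:
By the outcome, as a careful person would: the job done as asked, in the order asked, and still so for the second after the job is handed in, with the robot touching nothing.
It also fails if it takes over 45 s, if anything falls off the work surface, if the arm or the gripper's body presses on something with over 40 N, if the wrist force passes 120 N, or if a joint passes its speed limit or range.

## Robot

A 7-joint arm with a two-finger parallel gripper is mounted at the origin on the work surface. World frame = base frame: x ahead of the robot, y to its left, z up, the work surface at z = 0. Lengths are in m, angles in rad, forces in N, time in s.
With the tool pointing down it reaches from about 0.4 to 0.85 m from the base axis. Payload 4.5 kg.
Tool frame: the origin (TCP) lies on the centre line of the jaws, within the pads' length; the fingertips stand 25 mm ahead of it and the grasp point (between the pads) lies 6 mm ahead of it (arm.tip_extent is the z of the fingertips in the tool frame, in m); z points along the fingers, y is the line along which they close (so a half turn about z gives the same grasp; the last joint's range is limited). The gripper opens to 85 mm and grips with 20 to 120 N. Pads are 22 mm wide; open, the fingers measure 114 mm over their backs; the gripper's body (76 mm by 85 mm) begins 54 mm behind the grasp point. The pads swing forward as they close: fully open they stand 13 mm farther back than shut.
Start: joints at [0.034, 0.689, -0.195, 1.565, 0.157, 0.902, -0.215], TCP at [0.625, 0, 0.229] pointing down, gripper open.
Joint ranges: [-3.01, 3.01], [-0.46, 2.08], [-1.47, 1.51], [0.13, 2.56], [-1, 4.14], [0.04, 2.09], [-2.66, 2.66]. Speed limits (rad/s): [2.57, 2.57, 3.14, 3.14, 3.14, 3.14, 3.14].

## Interface

Orientations are given as a unit quaternion [x, y, z, w].
In Python, from bench import get_state, capture, camera_params, job, arm gives the robot as it stands. The module is installed in compiled form; this text tells all that it offers.
- The arm moves only by the tool drive_tool, never from a script. Its argument "rows" is a list of rows, each an object of numbers: "dx", "dy", "dz": the shift along the tool's x, y, z in mm; "twist": the turn about the tool's z in degrees. In form: [{"dx": .., "dy": .., "dz": .., "twist": ..}, ...]. A call has 1 to 8 rows; each row shifts and turns the commanded pose from where the row before left it, along the tool's axes as they then stand; what a row does not reach is not made up. A row lasts 1/12 s, in which the tool goes at most 41.7 mm and 7.16 degrees, less where a joint would pass 70% of its speed; a pose out of reach is approached as far as the arm can. A call with a gripper value outside its range is refused whole. "gripper" is the opening, from 0 (shut) to 1 (fully open), set as the call begins (left out, the last holds). The fingers move at their own pace and stop on an object; the grip force is fixed at half the most. Time passes only in rows, so rows that do not move let the fingers close. It gives the time, the measured TCP pose, the force, the opening and the grip force at its end, in the units of the state.
- get_state(): the state, without advancing time (a new reading comes with each control period).
- capture(name): name is "scene" or "side" or "wrist"; returns the picture (400x640x3 uint8, blue, green, red); there is no depth.
- camera_params(name): a dict with "fx", "fy", "cx", "cy" (pixels), "world_from_camera" (4x4, takes a point from camera to world coordinates). Camera axes: x right, y up, looking along -z (the intrinsics and any distortion apply to the point x, -y, -z); pixel columns grow to the right and rows downward; lengths in m; the calibration is good to about 2 mm. A picture is of the moment at which its call begins: read the wrist's pose just before it. camera_params takes no time and is no camera call; for the wrist camera it gives the pose at the moment of the call.
- job.hand_in(): hands the job in; it is judged then, once.
The state is a dict: "time": time; "joint_pos": joint angles; "dq": joint speeds; "joint_torque": joint torques, N m; "ee_pos": TCP position; "orientation": TCP orientation; "contact_force": force on the tool from outside, world axes, zero at the start; "ft_torque": the same for the moment, N m; "opening": finger opening in m; "finger_force": force on a finger pad.
Only numpy, scipy, OpenCV 4.12 (cv2) and the standard library are available. Lean on these libraries where they do the work, as an engineer would, in place of code of your own. Each camera call takes 0.05 s, during which the arm holds its last target. There are 200 camera calls.

## Working session

There is one attempt and no reset: what is moved stays moved. The work goes in short steps, Python scripts to look and compute and a tool call to move; the robot and the scene stay as the last step left them, time stands still between calls to the robot, and variables do not carry over. Pictures are saved under pics/ and viewed, at most 10 in all, crops included, and the job is handed in when it is done.

Besides the shell and the picture viewer there is one more tool, called as a command line: name --argument value ..., lists and objects as JSON in quotes. drive_tool: Moves the arm, as the interface text tells. Its arguments: {"type":"object","properties":{"rows":{"type":"array"},"gripper":{"type":"number"}},"required":["rows"]}

```bash
mkdir -p pics; cat > h.py <<'E'
import numpy as np, cv2
from bench import get_state, capture, camera_params, job, arm
def ray(P,u,v):
    T=np.array(P["world_from_camera"]);d=np.array([(u-P["cx"])/P["fx"],-(v-P["cy"])/P["fy"],-1.])
    return T[:3,3],T[:3,:3]@d
def plane(P,u,v,z):
    o,d=ray(P,u,v);return o+d*(z-o[2])/d[2]
def proj(P,p):
    T=np.array(P["world_from_camera"]);c=T[:3,:3].T@(np.array(p)-T[:3,3])
    return P["cx"]+P["fx"]*c[0]/-c[2],P["cy"]-P["fy"]*c[1]/-c[2]
E
python3 - <<'E'
from h import *
for n in("scene","side","wrist"):
    P=camera_params(n);i=capture(n);cv2.imwrite(f"pics/{n}0.png",i);print(n,{k:(np.round(v,3).tolist()) for k,v in P.items()})
s=get_state();print(s["ee_pos"],s["orientation"],s["time"],arm.tip_extent,s["opening"])
a=[cv2.imread(f"pics/{n}0.png") for n in("scene","side")]
E
```

```text
scene {'fx': 364.276, 'fy': 364.276, 'cx': 313.878, 'cy': 198.512, 'world_from_camera': [[-0.261, -0.739, 0.621, 1.216], [0.965, -0.197, 0.172, 0.149], [-0.005, 0.645, 0.764, 0.838], [0.0, 0.0, 0.0, 1.0]]}
side {'fx': 504.272, 'fy': 504.272, 'cx': 323.21, 'cy': 188.379, 'world_from_camera': [[-0.936, 0.183, -0.301, 0.199], [-0.351, -0.536, 0.768, 1.051], [-0.021, 0.824, 0.566, 0.888], [0.0, 0.0, 0.0, 1.0]]}
wrist {'fx': 348.867, 'fy': 348.867, 'cx': 317.486, 'cy': 201.424, 'world_from_camera': [[1.0, -0.001, 0.002, 0.623], [0.001, 0.957, 0.289, 0.074], [-0.002, -0.289, 0.957, 0.373], [0.0, 0.0, 0.0, 1.0]]}
[ 6.24479327e-01 -3.98186701e-05  2.28558842e-01] [ 7.07086553e-01  7.07126635e-01 -5.50893595e-04 -4.74544229e-04] 0.15 0.025 0.08524354231468735
```

View pics/scene0.png

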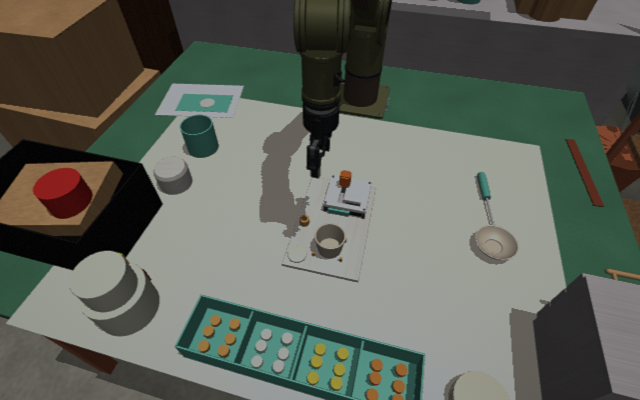

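View pics/wrist0.png

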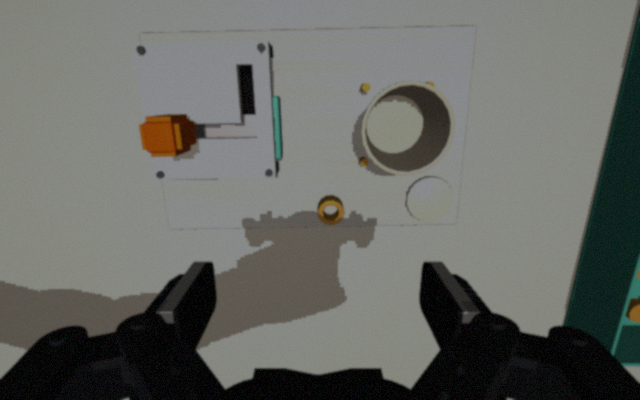

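The wrist view shows the knob near (165,135), the slot's corner near (247,130), the short leg going up to (245,70), the cup at (407,128) and the ring at (331,209). The jig is nearly aligned with the world axes.

```bash
python3 - <<'E'
from h import *
P=camera_params("wrist");i=cv2.imread("pics/wrist0.png")
B=np.array([(140,33),(475,26),(459,222),(168,229)]);J=np.array([(-105,90),(215,90),(215,-110),(-105,-110)])/1e3
W=np.array([plane(P,u,v,.012)[:2] for u,v in B])
M,_=cv2.estimateAffinePartial2D(J,W);s=np.hypot(M[0,0],M[1,0]);print("jig yaw",np.degrees(np.arctan2(M[1,0],M[0,0])),"scale",s,"origin",M[:,2]);print((W-(J@M[:,:2].T+M[:,2]))*1e3)
R=M[:,:2]/s;o=M[:,2]
for n in("wrist","scene","side"):
    i=cv2.imread(f"pics/{n}0.png");h=cv2.cvtColor(i,cv2.COLOR_BGR2HSV)
    m=cv2.inRange(h,(3,170,90),(14,255,255))
    N,l,st,c=cv2.connectedComponentsWithStats(m)
    Q=camera_params(n)
    for k in range(1,N):
        if st[k,4]>40:
            w=plane(Q,*c[k],.085)
            if abs(w[0]-.5)<.15 and abs(w[1])<.3: print(n,st[k],c[k].round(1),w.round(4),"jig",((w[:2]-o)@R*1e3).round(1))
i=cv2.imread("pics/wrist0.png")[20:240,120:490]
cv2.imwrite("pics/c.png",cv2.resize(i,None,fx=2.1,fy=2.1,interpolation=2))
E
```

```text
jig yaw 1.3617705069386559 scale 0.9912177250671143 origin [0.56079615 0.0440246 ]
[[ 0.86799251 -0.05353546]
 [-1.17520953 -1.50632123]
 [ 2.15014051  1.31429324]
 [-1.84290435  0.24556781]]
wrist [140 120  37  34 864] [158.8 137.1] [0.4935 0.0417 0.085 ] jig [-67.3  -0.7]
scene [341 171  10   8  68] [345.4 174.6] [0.494  0.0431 0.085 ] jig [-66.8   0.6]
side [353 210  11  17 135] [357.1 216.7] [0.4969 0.054  0.085 ] jig [-63.6  11.5]
```

View pics/c.png

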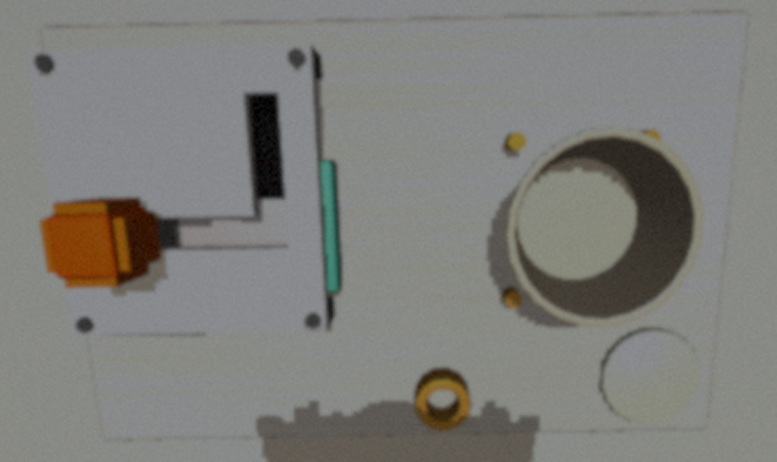

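The crop shows the slot's long leg at crop rows 218–247 and the short leg at crop columns about 248–281. The corner is near (268,232), i.e. about (247.6,130.5) in the full picture. The knob's top is near crop (84,243), at the open end of the slot. I'm moving above and behind it with the gripper shut and turned 1.3° to match the jig.

drive_tool --gripper 0 --rows '[{"dx": 0,"dy": 0,"dz": 0,"twist": -1.3},{"dx": 6,"dy": -25,"dz": 0,"twist": 0},{"dx": 6,"dy": -25,"dz": 0,"twist": 0},{"dx": 6,"dy": -25,"dz": 0,"twist": 0},{"dx": 7,"dy": -25,"dz": 0,"twist": 0},{"dx": 7,"dy": -26,"dz": 0,"twist": 0},{"dx": 7,"dy": -26,"dz": 0,"twist": 0},{"dx": 6,"dy": -26,"dz": 0,"twist": 0}]'

```text
time: 0.82
ee_pos: [0.4448, 0.0414, 0.2293]
orientation: [0.699, 0.716, 0.0, 0.0]
contact_force: [-0.6, 0.2, 0.9]
opening: -0.0001
finger_force: 0.0
```

drive_tool --rows '[{"dx": 0,"dy": 0,"dz": 20,"twist": 0},{"dx": 0,"dy": 0,"dz": 20,"twist": 0},{"dx": 0,"dy": 0,"dz": 0,"twist": 0},{"dx": 0,"dy": 0,"dz": 0,"twist": 0}]'

```text
time: 1.15
ee_pos: [0.4456, 0.0409, 0.1889]
orientation: [0.699, 0.715, -0.001, -0.001]
contact_force: [-0.1, -0.7, -0.8]
opening: -0.0002
finger_force: 0.0
```

```bash
cat >> h.py <<'E'
o=np.array([.5608,.0440]);a=np.radians(1.3);R=np.array([[np.cos(a),-np.sin(a)],[np.sin(a),np.cos(a)]])
def jig(w): return ((np.array(w)[:2]-o)@R*1e3).round(1)
E
python3 - <<'E'
from h import *
s=get_state();P=camera_params("wrist");i=capture("wrist");cv2.imwrite("pics/w1.png",i)
print(s["time"],s["ee_pos"],jig(s["ee_pos"]),s["orientation"],s["opening"],arm.tip_extent,s["contact_force"])
print(np.array(P["world_from_camera"]).round(3).tolist())
for p in[(-95,75),(22,75),(22,-45),(-95,-45),(0,0),(0,50)]: print(p,np.round(proj(P,[*(o+R@np.array(p)/1e3),.046]),0))
E
```

```text
1.15 [0.44561697 0.04093401 0.18893784] [-115.2   -0.5] [ 6.98715676e-01  7.15398889e-01 -7.58227515e-04 -5.08606488e-04] -0.00021863060646035325 0.025 [-0.14251494 -0.72002718 -0.82579213]
[[1.0, -0.024, -0.005, 0.443], [0.024, 0.957, 0.289, 0.115], [-0.002, -0.289, 0.957, 0.333], [0.0, 0.0, 0.0, 1.0]]
(-95, 75) [345.  94.]
(22, 75) [494.  94.]
(22, -45) [474. 236.]
(-95, -45) [342. 236.]
(0, 0) [455. 187.]
(0, 50) [462. 127.]
```

View pics/w1.png

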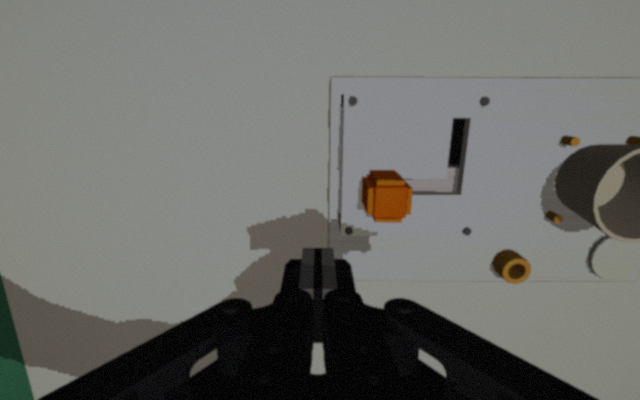

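The plate's corners and the slot's corner lie within about 2–3 px of the predictions; the corner is seen at (458,187). The knob's top is at (391,198), and the shut fingers at column 318 stand clear behind it. Descending.

drive_tool --rows '[{"dx": 0,"dy": 0,"dz": 23},{"dx": 0,"dy": 0,"dz": 23},{"dx": 0,"dy": 0,"dz": 23},{"dx": 0,"dy": 0,"dz": 23},{"dx": 0,"dy": 0,"dz": 0},{"dx": 0,"dy": 5,"dz": 0},{"dx": 0,"dy": 5,"dz": 0},{"dx": 0,"dy": 0,"dz": 0}]'

```text
invalid input at $.rows[0]: expected keys dx, dy, dz, twist
```

drive_tool --rows '[{"dy": 4},{"dy": 4},{"dy": 4},{"dy": 4},{"dy": 4},{"dy": 4},{"dy": 4},{"dy": 4}]'

```text
invalid input at $.rows[0]: expected keys dx, dy, dz, twist
```

```bash
python3 - <<'E'
from h import *
s=get_state();P=camera_params("wrist");i=capture("wrist");cv2.imwrite("pics/w2.png",i)
print(s["time"],s["ee_pos"],jig(s["ee_pos"]),s["contact_force"])
E
```

```text
1.2 [0.44641151 0.04105728 0.18950742] [-114.4   -0.3] [0.91896186 0.56741872 0.56496269]
```

View pics/w2.png

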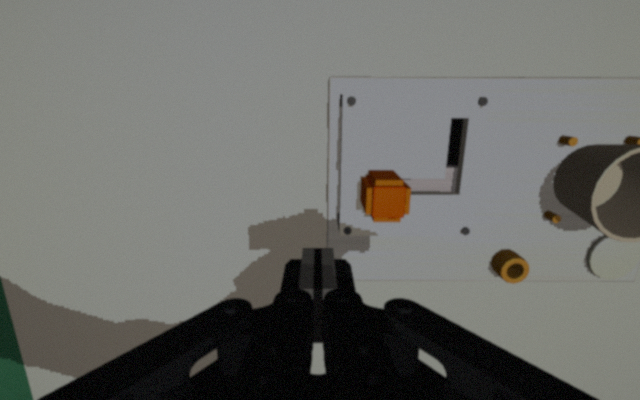

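Both calls were refused because twist is required in every row, so nothing moved and the picture is unchanged. Sending the descent again.

drive_tool --rows '[{"dx": 0,"dy": 0,"dz": 23,"twist": 0},{"dx": 0,"dy": 0,"dz": 23,"twist": 0},{"dx": 0,"dy": 0,"dz": 23,"twist": 0},{"dx": 0,"dy": 0,"dz": 20,"twist": 0},{"dx": 0,"dy": 0,"dz": 0,"twist": 0},{"dx": 0,"dy": 5,"dz": 0,"twist": 0},{"dx": 0,"dy": 5,"dz": 0,"twist": 0},{"dx": 0,"dy": 0,"dz": 0,"twist": 0}]'

```text
time: 1.92
ee_pos: [0.4591, 0.0415, 0.1017]
orientation: [0.699, 0.715, 0.002, 0.001]
contact_force: [0.9, -0.8, 0.6]
opening: -0.0002
finger_force: 0.0
```

drive_tool --rows '[{"dx": 0,"dy": 4,"dz": 0,"twist": 0},{"dx": 0,"dy": 4,"dz": 0,"twist": 0},{"dx": 0,"dy": 4,"dz": 0,"twist": 0},{"dx": 0,"dy": 4,"dz": 0,"twist": 0},{"dx": 0,"dy": 4,"dz": 0,"twist": 0},{"dx": 0,"dy": 0,"dz": 0,"twist": 0}]'

```text
time: 2.42
ee_pos: [0.4773, 0.0418, 0.1003]
orientation: [0.699, 0.715, 0.001, 0.0]
contact_force: [0.3, -0.6, -0.3]
opening: -0.0002
finger_force: 0.0
```

```bash
python3 - <<'E'
from h import *
s=get_state();P=camera_params("wrist");i=capture("wrist");cv2.imwrite("pics/w3.png",i)
print(s["time"],s["ee_pos"],jig(s["ee_pos"]),s["contact_force"])
E
```

```text
2.4167 [0.47733572 0.04177085 0.10027458] [-83.5  -0.3] [ 0.33151079 -0.59647323 -0.28285856]
```

View pics/w3.png

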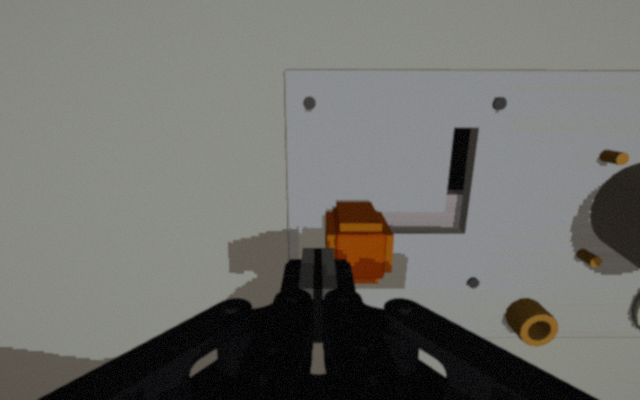

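The knob's top is at (358,258) and the fingertips at (318,265) are right behind it, in line with it. Pushing along the long leg.

drive_tool --rows '[{"dx": 0,"dy": 4,"dz": 0,"twist": 0},{"dx": 0,"dy": 4,"dz": 0,"twist": 0},{"dx": 0,"dy": 4,"dz": 0,"twist": 0},{"dx": 0,"dy": 4,"dz": 0,"twist": 0},{"dx": 0,"dy": 4,"dz": 0,"twist": 0},{"dx": 0,"dy": 4,"dz": 0,"twist": 0},{"dx": 0,"dy": 4,"dz": 0,"twist": 0},{"dx": 0,"dy": 4,"dz": 0,"twist": 0}]'

```text
time: 3.13
ee_pos: [0.5085, 0.0424, 0.1002]
orientation: [0.699, 0.715, 0.0, 0.0]
contact_force: [-0.5, -0.7, 0.2]
opening: 0.0001
finger_force: 0.0
```

drive_tool --rows '[{"dx": 0,"dy": 4,"dz": 0,"twist": 0},{"dx": 0,"dy": 4,"dz": 0,"twist": 0},{"dx": 0,"dy": 4,"dz": 0,"twist": 0},{"dx": 0,"dy": 2,"dz": 0,"twist": 0},{"dx": 0,"dy": 0,"dz": 0,"twist": 0}]'

```text
time: 3.55
ee_pos: [0.5227, 0.0427, 0.1002]
orientation: [0.699, 0.715, 0.0, 0.0]
contact_force: [-0.4, -0.3, 0.6]
opening: -0.0002
finger_force: 0.0
```

```bash
python3 - <<'E'
from h import *
s=get_state();P=camera_params("wrist");i=capture("wrist");cv2.imwrite("pics/w4.png",i)
print(s["time"],s["ee_pos"],jig(s["ee_pos"]),s["contact_force"])
for p in[(0,0),(0,50),(22,-45)]: print(p,np.round(proj(P,[*(o+R@np.array(p)/1e3),.046]),0))
print("knob@corner front top",[np.round(proj(P,[*(o+R@np.array(p)/1e3),.094])) for p in[(-12,0),(12,0),(0,0)]])
E
```

```text
3.55 [0.52267435 0.04274455 0.10018681] [-38.1  -0.4] [-0.41324711 -0.31773523  0.64651125]
(0, 0) [382. 223.]
(0, 50) [387. 140.]
(22, -45) [413. 289.]
knob@corner front top [array([375., 258.]), array([426., 258.]), array([400., 258.])]
```

View pics/w4.png

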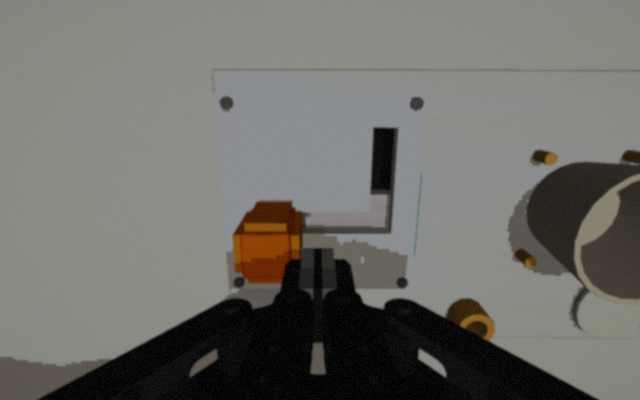

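The knob's top is at (268,258), now left of the fingers (tips at 318, 250–285), and there was no force. So the fingers must have passed it; I'm checking the fingertip height and the knob position by triangulation.

```bash
python3 - <<'E'
from h import *
s=get_state();P=camera_params("wrist");e=s["ee_pos"]
q=lambda dx,dy,z:np.round(proj(P,[*(e[:2]+R@np.array([dx,dy])/1e3),z]),0)
for z in(.06,.075,.088,.1): print(z,"front",q(0,11,z),"mid",q(0,0,z),"rear",q(0,-11,z))
for z in(.094,.080): print("knob topcentre",[jig(plane(P,u,v,z)) for u,v in[(268,258),(235,258),(303,258)]])
print("z cam",np.array(P["world_from_camera"])[:3,3], e)
for n in("side","scene"):
    i=capture(n);cv2.imwrite(f"pics/{n}4.png",i)
    Q=camera_params(n);c=np.array(proj(Q,[.5,.04,.09])).astype(int);print(n,c)
    if n=="side": cv2.imwrite("pics/s4.png",cv2.resize(i[c[1]-70:c[1]+70,c[0]-90:c[0]+90],None,fx=4,fy=4,interpolation=2))
E
```

```text
0.06 front [320. 214.] mid [320. 232.] rear [319. 250.]
0.075 front [320. 223.] mid [320. 243.] rear [320. 262.]
0.088 front [320. 233.] mid [320. 254.] rear [320. 274.]
0.1 front [320. 243.] mid [320. 265.] rear [320. 286.]
knob topcentre [array([-63.2,   0.1]), array([-78.9,   0.1]), array([-46.7,   0.1])]
knob topcentre [array([-65.4,  -6.7]), array([-82.5,  -6.8]), array([-47.3,  -6.7])]
z cam [0.51930755 0.11657594 0.24437705] [0.52218255 0.04269291 0.10017368]
side [357 211]
scene [344 174]
```

View pics/s4.png

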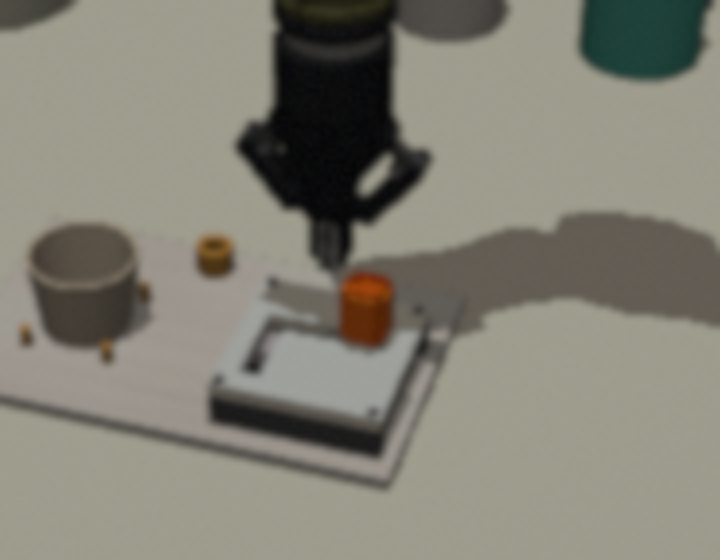

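The side crop shows the shut fingertips at crop (330,268), just above and past the knob at (365,310). They really were over its top, so the tips stand higher than stated. I'll triangulate the tip.

```bash
python3 - <<'E'
from h import *
S=camera_params("side");W=camera_params("wrist")
for sv,wv in((208,262),(207,250),(209,285)):
    o1,d1=ray(S,349.5,sv);o2,d2=ray(W,318,wv)
    t=np.linalg.lstsq(np.c_[d1,-d2],o2-o1,rcond=None)[0];a1=o1+t[0]*d1;a2=o2+t[1]*d2;print((a1+a2)/2,"gap",np.linalg.norm(a1-a2))
k=plane(S,357-90+365/4,211-70+283/4,.094);print("knob top via side",k,jig(k))
E
```

```text
[0.52082914 0.04444082 0.10058929] gap 0.0001870039741582423
[0.51924524 0.05426543 0.11070239] gap 0.0028195857451903056
[0.52394183 0.02501098 0.0840704 ] gap 0.006413761908005186
knob top via side [0.49702486 0.04420923 0.094     ] [-63.8   1.7]
```

drive_tool --rows '[{"dx": 0,"dy": 0,"dz": -15,"twist": 0},{"dx": 0,"dy": -20,"dz": 0,"twist": 0},{"dx": 0,"dy": -20,"dz": 0,"twist": 0},{"dx": 0,"dy": -20,"dz": 0,"twist": 0},{"dx": 0,"dy": -17,"dz": 0,"twist": 0},{"dx": 0,"dy": 0,"dz": 0,"twist": 0}]'

```text
time: 4.2
ee_pos: [0.4401, 0.0403, 0.1152]
orientation: [0.699, 0.715, -0.003, -0.002]
contact_force: [-0.7, -1.1, -0.4]
opening: -0.0001
finger_force: 0.0
```

Both views put the tip at z ≈ 0.100, the TCP's own height, not 25 mm below it. At TCP z ≈ 0.074 the tips would clear the plate on either reading.

drive_tool --rows '[{"dx": 1,"dy": 0,"dz": 15,"twist": 0},{"dx": 0,"dy": 0,"dz": 15,"twist": 0},{"dx": 0,"dy": 0,"dz": 11,"twist": 0},{"dx": 0,"dy": 0,"dz": 0,"twist": 0},{"dx": 0,"dy": 5,"dz": 0,"twist": 0},{"dx": 0,"dy": 5,"dz": 0,"twist": 0},{"dx": 0,"dy": 5,"dz": 0,"twist": 0},{"dx": 0,"dy": 0,"dz": 0,"twist": 0}]'

```text
time: 4.87
ee_pos: [0.4626, 0.0425, 0.0749]
orientation: [0.699, 0.715, 0.002, 0.001]
contact_force: [0.3, 0.7, -0.3]
opening: 0.0003
finger_force: 0.0
```

drive_tool --rows '[{"dx": 0,"dy": 4,"dz": 0,"twist": 0},{"dx": 0,"dy": 4,"dz": 0,"twist": 0},{"dx": 0,"dy": 4,"dz": 0,"twist": 0},{"dx": 0,"dy": 4,"dz": 0,"twist": 0},{"dx": 0,"dy": 4,"dz": 0,"twist": 0}]'

```text
time: 5.28
ee_pos: [0.4792, 0.0425, 0.0742]
orientation: [0.699, 0.715, -0.001, -0.001]
contact_force: [-3.2, -0.3, 2.5]
opening: -0.0001
finger_force: 1.6
```

Contact now: −3.2 N in x. Pushing on along the leg.

drive_tool --rows '[{"dx": 0,"dy": 4,"dz": 0,"twist": 0},{"dx": 0,"dy": 4,"dz": 0,"twist": 0},{"dx": 0,"dy": 4,"dz": 0,"twist": 0},{"dx": 0,"dy": 4,"dz": 0,"twist": 0},{"dx": 0,"dy": 4,"dz": 0,"twist": 0},{"dx": 0,"dy": 4,"dz": 0,"twist": 0}]'

```text
time: 5.78
ee_pos: [0.5043, 0.0431, 0.0742]
orientation: [0.699, 0.715, -0.0, 0.0]
contact_force: [-2.5, -0.4, 1.7]
opening: 0.0003
finger_force: 1.6
```

```bash
python3 - <<'E'
from h import *
s=get_state();P=camera_params("wrist");i=capture("wrist");cv2.imwrite("pics/w5.png",i)
print(s["time"],s["ee_pos"],jig(s["ee_pos"]),s["contact_force"])
print([np.round(proj(P,[*(o+R@np.array([0,0])/1e3),.046]))])
E
```

```text
5.7833 [0.50434254 0.04307668 0.0741567 ] [-56.5   0.4] [-2.4838006  -0.41742706  1.74828733]
[array([425., 241.])]
```

View pics/w5.png

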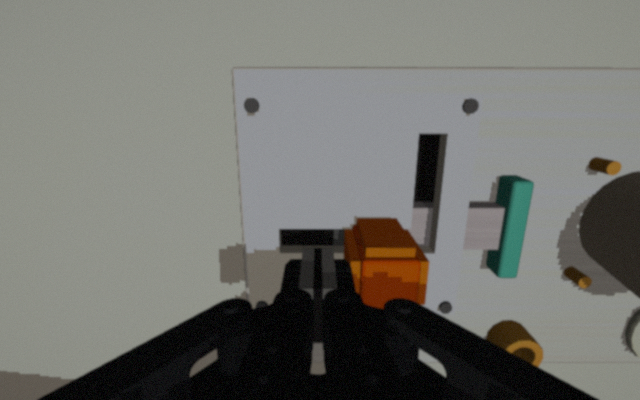

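The knob's top is at (392,278) and moves with the fingers; the teal jaw at (512,225) has come forward. Pushing up to the corner.

drive_tool --rows '[{"dx": 0,"dy": 4,"dz": 0,"twist": 0},{"dx": 0,"dy": 4,"dz": 0,"twist": 0},{"dx": 0,"dy": 4,"dz": 0,"twist": 0},{"dx": 0,"dy": 4,"dz": 0,"twist": 0},{"dx": 0,"dy": 4,"dz": 0,"twist": 0},{"dx": 0,"dy": 4,"dz": 0,"twist": 0},{"dx": 0,"dy": 3,"dz": 0,"twist": 0}]'

```text
time: 6.42
ee_pos: [0.5317, 0.0437, 0.0742]
orientation: [0.699, 0.715, 0.0, 0.0]
contact_force: [-2.3, -1.3, 1.4]
opening: 0.0002
finger_force: 1.4
```

drive_tool --rows '[{"dx": 0,"dy": 2,"dz": 0,"twist": 0},{"dx": 0,"dy": 2,"dz": 0,"twist": 0}]'

```text
time: 6.58
ee_pos: [0.5331, 0.0437, 0.074]
orientation: [0.699, 0.715, -0.002, -0.001]
contact_force: [-9.9, -0.9, 6.2]
opening: -0.0002
finger_force: 4.7
```

drive_tool --rows '[{"dx": 0,"dy": 1,"dz": 0,"twist": 0},{"dx": 0,"dy": 1,"dz": 0,"twist": 0}]'

```text
time: 6.75
ee_pos: [0.5332, 0.0437, 0.074]
orientation: [0.699, 0.715, -0.003, -0.002]
contact_force: [-10.7, -0.7, 8.2]
opening: -0.0001
finger_force: 5.6
```

It stops dead at −10 N with TCP jig x ≈ −28, which is the corner. Backing off and going round to the knob's right side.

drive_tool --rows '[{"dx": 0,"dy": -10,"dz": 0,"twist": 0},{"dx": 0,"dy": -10,"dz": 0,"twist": 0},{"dx": -15,"dy": 0,"dz": 0,"twist": 0},{"dx": -15,"dy": 0,"dz": 0,"twist": 0},{"dx": -15,"dy": 0,"dz": 0,"twist": 0},{"dx": 0,"dy": 0,"dz": 0,"twist": 0}]'

```text
time: 7.25
ee_pos: [0.5199, -0.0047, 0.0745]
orientation: [0.701, 0.714, 0.001, 0.002]
contact_force: [0.6, -1.0, 0.8]
opening: -0.0
finger_force: 0.0
```

```bash
cat >> h.py <<'E'
def knob():
    for n in("scene","wrist"):
        Q=camera_params(n);i=capture(n);m=cv2.inRange(cv2.cvtColor(i,cv2.COLOR_BGR2HSV),(3,170,60),(14,255,255))
        N,l,st,c=cv2.connectedComponentsWithStats(m);cv2.imwrite(f"pics/{n}_k.png",i)
        for k in range(1,N):
            w=plane(Q,*c[k],.085)
            if st[k,4]>30 and np.abs(jig(w)).max()<100: print(n,st[k],"jig",jig(w))
    s=get_state();print(s["time"],s["ee_pos"],jig(s["ee_pos"]),s["contact_force"])
E
python3 -c "
from h import *
knob()"
```

```text
scene [335 187  12  17 153] jig [10.9  1.4]
wrist [ 378  124   94   88 4218] jig [0.7 0.6]
wrist [381 174   9  21  48] jig [-16.   -4.2]
7.35 [ 0.5196035  -0.00091491  0.07446623] [-42.2 -44. ] [ 0.35689197 -0.11315409 -0.2626772 ]
```

The knob is measured at jig ≈ (1,1): at the corner. The TCP is at (−42,−44); moving across and pushing sideways.

drive_tool --rows '[{"dx": 0,"dy": 15,"dz": 0,"twist": 0},{"dx": 0,"dy": 14,"dz": 0,"twist": 0},{"dx": 0,"dy": 14,"dz": 0,"twist": 0},{"dx": 0,"dy": 0,"dz": 0,"twist": 0},{"dx": 5,"dy": 0,"dz": 0,"twist": 0},{"dx": 5,"dy": 0,"dz": 0,"twist": 0},{"dx": 0,"dy": 0,"dz": 0,"twist": 0}]'

```text
time: 7.93
ee_pos: [0.5597, 0.0123, 0.0742]
orientation: [0.698, 0.716, 0.0, -0.001]
contact_force: [0.2, -0.3, -0.5]
opening: -0.0001
finger_force: 0.0
```

drive_tool --rows '[{"dx": 4,"dy": 0,"dz": 0,"twist": 0},{"dx": 4,"dy": 0,"dz": 0,"twist": 0},{"dx": 4,"dy": 0,"dz": 0,"twist": 0}]'

```text
time: 8.18
ee_pos: [0.5599, 0.0205, 0.0742]
orientation: [0.699, 0.715, -0.001, 0.0]
contact_force: [0.3, -4.5, 1.3]
opening: 0.0002
finger_force: 1.9
```

drive_tool --rows '[{"dx": 4,"dy": 0,"dz": 0,"twist": 0},{"dx": 4,"dy": 0,"dz": 0,"twist": 0},{"dx": 4,"dy": 0,"dz": 0,"twist": 0},{"dx": 4,"dy": 0,"dz": 0,"twist": 0},{"dx": 4,"dy": 0,"dz": 0,"twist": 0},{"dx": 4,"dy": 0,"dz": 0,"twist": 0},{"dx": 4,"dy": 0,"dz": 0,"twist": 0},{"dx": 4,"dy": 0,"dz": 0,"twist": 0}]'

```text
time: 8.85
ee_pos: [0.5593, 0.0539, 0.0741]
orientation: [0.699, 0.715, -0.0, -0.0]
contact_force: [-2.6, -5.1, 2.0]
opening: 0.0002
finger_force: 2.2
```

drive_tool --rows '[{"dx": 4,"dy": 0,"dz": 0,"twist": 0},{"dx": 3,"dy": 0,"dz": 0,"twist": 0},{"dx": 2,"dy": 0,"dz": 0,"twist": 0},{"dx": 2,"dy": 0,"dz": 0,"twist": 0}]'

```text
time: 9.18
ee_pos: [0.5593, 0.0649, 0.0741]
orientation: [0.699, 0.715, -0.0, -0.0]
contact_force: [-2.9, -3.8, 0.9]
opening: 0.0001
finger_force: 1.9
```

drive_tool --rows '[{"dx": 2,"dy": 0,"dz": 0,"twist": 0},{"dx": 1,"dy": 0,"dz": 0,"twist": 0}]'

```text
time: 9.35
ee_pos: [0.5592, 0.0679, 0.0741]
orientation: [0.699, 0.715, -0.0, -0.0]
contact_force: [-2.4, -3.4, 1.3]
opening: -0.0001
finger_force: 1.9
```

Not yet against the end wall (still sliding at 3–5 N); continuing in small steps.

drive_tool --rows '[{"dx": 1,"dy": 0,"dz": 0,"twist": 0},{"dx": 1,"dy": 0,"dz": 0,"twist": 0}]'

```text
time: 9.52
ee_pos: [0.5592, 0.0684, 0.0741]
orientation: [0.699, 0.715, -0.001, 0.0]
contact_force: [-2.1, -7.0, 1.5]
opening: -0.0001
finger_force: 3.5
```

drive_tool --rows '[{"dx": 1,"dy": 0,"dz": 0,"twist": 0},{"dx": 1,"dy": 0,"dz": 0,"twist": 0}]'

```text
time: 9.68
ee_pos: [0.5592, 0.0685, 0.0741]
orientation: [0.7, 0.714, -0.002, 0.001]
contact_force: [-2.2, -9.9, 1.6]
opening: -0.0001
finger_force: 5.0
```

drive_tool --rows '[{"dx": 1,"dy": 0,"dz": 0,"twist": 0},{"dx": 1,"dy": 0,"dz": 0,"twist": 0}]'

```text
time: 9.85
ee_pos: [0.5591, 0.0686, 0.0741]
orientation: [0.7, 0.714, -0.003, 0.002]
contact_force: [-1.9, -13.3, 2.1]
opening: 0.0001
finger_force: 6.5
```

At the end stop: no motion while the force rises, at the predicted position. Backing away straight, then lifting and checking.

drive_tool --rows '[{"dx": -10,"dy": 0,"dz": 0,"twist": 0},{"dx": -15,"dy": 0,"dz": 0,"twist": 0},{"dx": -15,"dy": 0,"dz": 0,"twist": 0},{"dx": 0,"dy": 0,"dz": -20,"twist": 0},{"dx": 0,"dy": 0,"dz": -25,"twist": 0},{"dx": 0,"dy": 0,"dz": -25,"twist": 0},{"dx": 0,"dy": 0,"dz": 0,"twist": 0}]'

```text
time: 10.43
ee_pos: [0.5652, 0.036, 0.1489]
orientation: [0.699, 0.715, 0.006, 0.003]
contact_force: [0.5, 0.7, -0.4]
opening: -0.0003
finger_force: 0.0
```

```bash
python3 -c "
from h import *
knob()"
```

```text
scene [353 191  12  16 148] jig [11.7 52.3]
wrist [293 101  44  44 515] jig [ 0.3 49.7]
10.5333 [0.56238064 0.03529039 0.14549501] [ 1.4 -8.7] [ 0.36640611 -0.5015832  -0.77812259]
```

View pics/wrist_k.png

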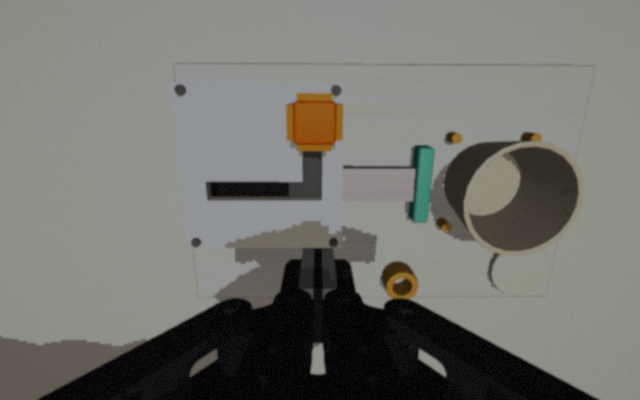

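The knob's top is at (315,122), jig ≈ (0,50), the closed end of the short leg. The jaw at (423,185) is closed short of the cup, the cup, ring and disc look undisturbed, and the arm is clear.

```bash
python3 -c "
from h import *
print(job.hand_in())"
```

```text
the job is handed in; nothing more can be done
None
```

The cup is locked in: I pushed the knob to the slot's corner, then sideways to the closed end of the short leg (jig about 0, 50 mm), never pinching it; the cup, ring and disc look unmoved, and the job was handed in at about 10.5 s with the arm clear.

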